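# Gauge the bolt keepers' channels and pull the rejects

## Task

Clean the depth gauge's probe by pressing the spray can's cap fully down while the gauge stands in its rest, then take the gauge and, working along the row of keepers from the robot's left to its right, press it down over each keeper's channel until its base sits flat on both lands and hold it there a moment to read the depth. After the last one stand the gauge upright in its rest again and give it another shot of cleaner there. Every keeper whose channel is deeper than 11 mm must end up lying flat in the reject tray, channel up, and the good ones lying channel up on the mat, without knocking the gauge over or disturbing the ratchet and gauge block behind the gate.

Things in the scene. Friction and masses are not known exactly. Their poses are not given: they have to be found in the camera images.
- gauge: sprung depth gauge, 0.3 kg: steel base bar 20 (x) by 64 (y) by 12 high, flat underside; on it a grey housing 24 (x) by 26 (y) from 12 to 94 above the underside, then a dark knob to 104. Grip the housing along y, 45 to 85 above the underside. Origin: centre of the underside; z up, y along the bar. In use the bar lies across the channel (gauge x along keeper x, either way), bridging both lands.
- probe (a joint): how far (m) the gauge's probe is pushed up into the base: 0 = free, 20 mm sticking out below the base; 0.020 = fully in. Channel depth = 0.020 minus this value while the base sits flat over the channel. The spring takes 3 N to start, 5 N at 8 mm, 8 N at 20 mm, more than the gauge's weight: it must be pushed down and held. It springs back by itself.
- probe_tip (a point): lower end of the gauge's probe, a steel pin 6 across on the gauge's axis, 20 below the base when free
- pointer (a point): the probe's black pointer, seen on a white scale on both x faces of the gauge's housing, 18 above the base's underside when the probe is free, rising as the probe is pushed in. The long mark across the scale, 27 above the underside, stands for 11 mm: pointer above the mark = good channel, below it = too deep.
- station: fixed steel drip pan 280 (x) by 130 (y), rim 12 high, holding the gauge rest (80 towards its -x) and the clamped spray can (80 towards its +x). Origin: centre of its underside; x from the rest to the can
- rest (a point): centre of the gauge's seat, where the gauge's origin lies when it stands in the rest: two posts, 36 in x, whose flat tops 55 above the bench carry the ends of the base bar (along y), the probe hanging free between them; a lip 8 high beyond each end of the bar leaves it 6 mm play each way along y. Axes as the station's
- cap (a joint): how far (m) the spray can's white sprung cap is pressed down: 0 = up, 0.006 = fully down; 3.6 N to start, 9 N fully down. It comes back up by itself
- cap_top (a point): centre of the top of the cap (32 across, 20 high) on the upright spray can (52 across); top about 142 above the bench, z up. Its nozzle points at the gauge's rest
- mat: fixed black rubber mat 150 (x) by 520 (y), 3 thick, on which the row of 3 or 4 keepers lies, side by side along y, about 135 apart, leftmost at +y, one place sometimes empty. Origin: centre of the underside
- tray: fixed shallow grey steel reject tray 140 (x) by 340 (y), 15 high, walls and floor 3 thick, beyond the row. Origin: centre of the underside
- keeper_1: keeper that, when present (else None), lies at the first (leftmost) place of the row: aluminium block 100 long (its x), 50 wide (y), 30 high, 0.25 to 0.5 kg, with a lengthwise channel 16 wide, open above and at both ends, between two flat lands 17 wide. The channel is good (7 to 9 mm deep) or too deep (13 to 15): only gauging tells. Origin: centre of the underside; z up, out of the channel.
- keeper_2: keeper that, when present (else None), lies at the first (leftmost) place of the row: aluminium block 100 long (its x), 50 wide (y), 30 high, 0.25 to 0.5 kg, with a lengthwise channel 16 wide, open above and at both ends, between two flat lands 17 wide. The channel is good (7 to 9 mm deep) or too deep (13 to 15): only gauging tells. Origin: centre of the underside; z up, out of the channel.
- keeper_3: keeper that, when present (else None), lies at the second place of the row: aluminium block 100 long (its x), 50 wide (y), 30 high, 0.25 to 0.5 kg, with a lengthwise channel 16 wide, open above and at both ends, between two flat lands 17 wide. The channel is good (7 to 9 mm deep) or too deep (13 to 15): only gauging tells. Origin: centre of the underside; z up, out of the channel.
- keeper_4: keeper that, when present (else None), lies at the second place of the row: aluminium block 100 long (its x), 50 wide (y), 30 high, 0.25 to 0.5 kg, with a lengthwise channel 16 wide, open above and at both ends, between two flat lands 17 wide. The channel is good (7 to 9 mm deep) or too deep (13 to 15): only gauging tells. Origin: centre of the underside; z up, out of the channel.
- keeper_5: keeper that, when present (else None), lies at the third place of the row: aluminium block 100 long (its x), 50 wide (y), 30 high, 0.25 to 0.5 kg, with a lengthwise channel 16 wide, open above and at both ends, between two flat lands 17 wide. The channel is good (7 to 9 mm deep) or too deep (13 to 15): only gauging tells. Origin: centre of the underside; z up, out of the channel.
- keeper_6: keeper that, when present (else None), lies at the third place of the row: aluminium block 100 long (its x), 50 wide (y), 30 high, 0.25 to 0.5 kg, with a lengthwise channel 16 wide, open above and at both ends, between two flat lands 17 wide. The channel is good (7 to 9 mm deep) or too deep (13 to 15): only gauging tells. Origin: centre of the underside; z up, out of the channel.
- keeper_7: keeper that, when present (else None), lies at the fourth (rightmost) place of the row: aluminium block 100 long (its x), 50 wide (y), 30 high, 0.25 to 0.5 kg, with a lengthwise channel 16 wide, open above and at both ends, between two flat lands 17 wide. The channel is good (7 to 9 mm deep) or too deep (13 to 15): only gauging tells. Origin: centre of the underside; z up, out of the channel.
- keeper_8: keeper that, when present (else None), lies at the fourth (rightmost) place of the row: aluminium block 100 long (its x), 50 wide (y), 30 high, 0.25 to 0.5 kg, with a lengthwise channel 16 wide, open above and at both ends, between two flat lands 17 wide. The channel is good (7 to 9 mm deep) or too deep (13 to 15): only gauging tells. Origin: centre of the underside; z up, out of the channel.
- ratchet: red-handled ratchet, 210 long, lying at the robot's left behind the gate, to be left alone. The gate, fixed, is a dark bent rod 60 high that runs along x about 405 to the robot's left, from 350 to 765 ahead, and then along y about 765 ahead.
- gauge_block: matte aluminium gauge block 75 by 35 by 50, at the robot's left behind the gate, to be left alone
Mind the look-alikes: they are no part of the job. What is shaped like the keeper_4 but orange is not meant.

How it is judged:
On the way, in this order (a step that is already met when the one before it is completed fails the run):
1. the spray cap is pressed fully down while the gauge stands in its rest (value of joint cap above 0.0045 m and horizontal distance between gauge and rest below 0.012 m and z of gauge in the frame of rest between -0.003 and 0.003 m and angle between gauge's own z axis and vertical below 0.05 rad), for 0.15 s.
2. keeper_1 (if present) is gauged: base flat on both lands, probe on the channel's floor, held for a moment (z of gauge in the frame of keeper_1 between 0.027 and 0.0318 m and y of probe_tip in the frame of keeper_1 between -0.0065 and 0.0065 m and x of probe_tip in the frame of keeper_1 between -0.042 and 0.042 m and angle between the z axis of gauge and the z axis of keeper_1, either way round below 0.05 rad and z of probe_tip in the frame of keeper_1 below 0.025 m), for 0.3 s.
3. keeper_2 (if present) is gauged: base flat on both lands, probe on the channel's floor, held for a moment (z of gauge in the frame of keeper_2 between 0.027 and 0.0318 m and y of probe_tip in the frame of keeper_2 between -0.0065 and 0.0065 m and x of probe_tip in the frame of keeper_2 between -0.042 and 0.042 m and angle between the z axis of gauge and the z axis of keeper_2, either way round below 0.05 rad and z of probe_tip in the frame of keeper_2 below 0.025 m), for 0.3 s.
4. keeper_3 (if present) is gauged: base flat on both lands, probe on the channel's floor, held for a moment (z of gauge in the frame of keeper_3 between 0.027 and 0.0318 m and y of probe_tip in the frame of keeper_3 between -0.0065 and 0.0065 m and x of probe_tip in the frame of keeper_3 between -0.042 and 0.042 m and angle between the z axis of gauge and the z axis of keeper_3, either way round below 0.05 rad and z of probe_tip in the frame of keeper_3 below 0.025 m), for 0.3 s.
5. keeper_4 (if present) is gauged: base flat on both lands, probe on the channel's floor, held for a moment (z of gauge in the frame of keeper_4 between 0.027 and 0.0318 m and y of probe_tip in the frame of keeper_4 between -0.0065 and 0.0065 m and x of probe_tip in the frame of keeper_4 between -0.042 and 0.042 m and angle between the z axis of gauge and the z axis of keeper_4, either way round below 0.05 rad and z of probe_tip in the frame of keeper_4 below 0.025 m), for 0.3 s.
6. keeper_5 (if present) is gauged: base flat on both lands, probe on the channel's floor, held for a moment (z of gauge in the frame of keeper_5 between 0.027 and 0.0318 m and y of probe_tip in the frame of keeper_5 between -0.0065 and 0.0065 m and x of probe_tip in the frame of keeper_5 between -0.042 and 0.042 m and angle between the z axis of gauge and the z axis of keeper_5, either way round below 0.05 rad and z of probe_tip in the frame of keeper_5 below 0.025 m), for 0.3 s.
7. keeper_6 (if present) is gauged: base flat on both lands, probe on the channel's floor, held for a moment (z of gauge in the frame of keeper_6 between 0.027 and 0.0318 m and y of probe_tip in the frame of keeper_6 between -0.0065 and 0.0065 m and x of probe_tip in the frame of keeper_6 between -0.042 and 0.042 m and angle between the z axis of gauge and the z axis of keeper_6, either way round below 0.05 rad and z of probe_tip in the frame of keeper_6 below 0.025 m), for 0.3 s.
8. keeper_7 (if present) is gauged: base flat on both lands, probe on the channel's floor, held for a moment (z of gauge in the frame of keeper_7 between 0.027 and 0.0318 m and y of probe_tip in the frame of keeper_7 between -0.0065 and 0.0065 m and x of probe_tip in the frame of keeper_7 between -0.042 and 0.042 m and angle between the z axis of gauge and the z axis of keeper_7, either way round below 0.05 rad and z of probe_tip in the frame of keeper_7 below 0.025 m), for 0.3 s.
9. keeper_8 (if present) is gauged: base flat on both lands, probe on the channel's floor, held for a moment (z of gauge in the frame of keeper_8 between 0.027 and 0.0318 m and y of probe_tip in the frame of keeper_8 between -0.0065 and 0.0065 m and x of probe_tip in the frame of keeper_8 between -0.042 and 0.042 m and angle between the z axis of gauge and the z axis of keeper_8, either way round below 0.05 rad and z of probe_tip in the frame of keeper_8 below 0.025 m), for 0.3 s.
10. after the last keeper the cap is pressed fully down again with the gauge back in its rest (all of step 1), for 0.15 s.
At the end, for the whole second after the job is handed in: The gauge stands upright in its rest (within 12 mm, base on the posts within 3 mm), the cap is up, every too-deep keeper lies flat (within 0.06 rad), channel up, on the floor of the reject tray, every good keeper lies flat, channel up, on the mat, and all are at rest (horizontal distance between gauge and rest below 0.012 m and z of gauge in the frame of rest between -0.003 and 0.003 m and angle between gauge's own z axis and vertical below 0.05 rad and value of joint cap below 0.0015 m and linear speed of each of gauge, keeper_2, keeper_3, keeper_6, keeper_7, keeper_1, keeper_4, keeper_5, keeper_8 below 0.02 m/s and x of keeper_2 in the frame of tray between -0.067 and 0.067 m and y of keeper_2 in the frame of tray between -0.167 and 0.167 m and z of keeper_2 in the frame of tray between 0 and 0.006 m and angle between each of keeper_2, keeper_3, keeper_6, keeper_7, keeper_1, keeper_4, keeper_5, keeper_8's own z axis and vertical below 0.06 rad and x of keeper_3 in the frame of tray between -0.067 and 0.067 m and y of keeper_3 in the frame of tray between -0.167 and 0.167 m and z of keeper_3 in the frame of tray between 0 and 0.006 m and x of keeper_6 in the frame of tray between -0.067 and 0.067 m and y of keeper_6 in the frame of tray between -0.167 and 0.167 m and z of keeper_6 in the frame of tray between 0 and 0.006 m and x of keeper_7 in the frame of tray between -0.067 and 0.067 m and y of keeper_7 in the frame of tray between -0.167 and 0.167 m and z of keeper_7 in the frame of tray between 0 and 0.006 m and x of keeper_1 in the frame of mat between -0.075 and 0.075 m and y of keeper_1 in the frame of mat between -0.26 and 0.26 m and z of keeper_1 in the frame of mat between 0 and 0.006 m and x of keeper_4 in the frame of mat between -0.075 and 0.075 m and y of keeper_4 in the frame of mat between -0.26 and 0.26 m and z of keeper_4 in the frame of mat between 0 and 0.006 m and x of keeper_5 in the frame of mat between -0.075 and 0.075 m and y of keeper_5 in the frame of mat between -0.26 and 0.26 m and z of keeper_5 in the frame of mat between 0 and 0.006 m and x of keeper_8 in the frame of mat between -0.075 and 0.075 m and y of keeper_8 in the frame of mat between -0.26 and 0.26 m and z of keeper_8 in the frame of mat between 0 and 0.006 m); the robot touches nothing.
It fails at once if the ratchet or the gauge block behind the gate is pushed more than 20 mm (distance of any of ratchet, gauge_block from where it was at the start of the episode above 0.02 m).
It fails at once if the gauge is knocked over (angle between gauge's own z axis and vertical above 0.6 rad).
Of keeper_1, keeper_2 only 1 to 1 are there at a start; the rules pass over those that are not, and their reading is None.
Of keeper_3, keeper_4 only 1 to 1 are there at a start; the rules pass over those that are not, and their reading is None.
Of keeper_5, keeper_6 only 1 to 1 are there at a start; the rules pass over those that are not, and their reading is None.
Of keeper_7, keeper_8 only 1 to 1 are there at a start; the rules pass over those that are not, and their reading is None.
Of keeper_3, keeper_4, keeper_5, keeper_6 only 3 to 4 are there at a start; the rules pass over those that are not, and their reading is None.
At some moment in a run one of keeper_1, keeper_2, keeper_3, keeper_4, keeper_5, keeper_6, keeper_7, keeper_8 may be knocked a few centimetres aside while the robot is not near it.
It also fails if it takes over 210 s, if anything falls off the work surface, if the arm or the gripper's body presses on something with over 40 N, if the wrist force passes 120 N, or if a joint passes its speed limit or range.

## Robot

A 6-joint arm with a two-finger parallel gripper is mounted at the origin on the work surface. World frame = base frame: x ahead of the robot, y to its left, z up, the work surface at z = 0. Lengths are in m, angles in rad, forces in N, time in s.
With the tool pointing down it reaches from about 0.35 to 0.725 m from the base axis. Payload 6 kg.
Tool frame: the origin (TCP) lies on the centre line of the jaws, within the pads' length; the fingertips stand 17 mm ahead of it and the grasp point (between the pads) lies 2 mm behind it; z points along the fingers, y is the line along which they close (so a half turn about z gives the same grasp; the last joint's range is limited). The gripper opens to 85 mm and grips with 20 to 120 N. Pads are 22 mm wide; open, the fingers measure 114 mm over their backs; the gripper's body (76 mm by 85 mm) begins 54 mm behind the grasp point. The pads swing forward as they close: fully open they stand 13 mm farther back than shut.
Start: joints at [1.589, 0.04, 0.085, 0, -1.615, -0.334], TCP at [0.186, 0.57, 0.248] pointing down, gripper open.
Joint ranges: [-2.56, 2.56], [-1.29, 2.01], [-1.08, 1.49], [-3.29, 1.98], [-2.81, -0.18], [-2.99, 2.99]. Speed limits (rad/s): [2.57, 2.57, 3.01, 3.14, 3.14, 3.14].

## Interface

Orientations are given as a 3x3 rotation matrix whose columns are the frame's x, y, z axes.
In Python, from bench import readout, cams, bot gives the robot as it stands.
- The arm moves only by the tool apply_moves, never from a script. Its arguments are lists of equal length, an entry for each row: "gripper": the opening in per cent of the stroke, from 0 (shut) to 100 (fully open); "dp": the shift along the tool's x, y, z in units of 0.04 m (1.0 is 0.04 m), a list of three; "spin": the turn about the tool's z in units of 0.1 rad (1.0 is 0.1 rad). A call has 1 to 10 rows; each row shifts and turns the commanded pose from where the row before left it, along the tool's axes as they then stand; what a row does not reach is not made up. A row lasts 1/8 s, in which the tool goes at most 62.5 mm and 10.7 degrees, less where a joint would pass 70% of its speed; a pose out of reach is approached as far as the arm can. A call with a number of a shift or a turn outside -1 to 1 is refused whole. A call with a gripper value outside its range is refused whole. The fingers move at their own pace and stop on an object; "squeeze" is the grip in N (left out, the last holds). Time passes only in rows, so rows that do not move let the fingers close. It gives the time, the measured TCP pose, the force, the opening and the grip force at its end, in the units of the state.
- readout.get_state(): the state, without advancing time (a new reading comes with each control period).
- cams.capture(name): name is "side" or "top" or "wrist"; returns the picture (480x640x3 uint8, red, green, blue); there is no depth.
- cams.camera_info(name): a dict with "intrinsics" (3x3 intrinsics, pixels), "dist_coeffs" ([k1, k2, p1, p2, k3] as OpenCV has them; the pictures are not rectified), "xyz" and "orientation" of the camera in the world; the wrist camera has in their place "tool_from_camera" (4x4, takes a point from camera to tool coordinates, whose origin is the TCP and whose axes are the flange's). Camera axes: x right, y down, z forward; pixel columns grow to the right and rows downward; lengths in m; the calibration is good to about 2 mm. A picture is of the moment at which its call begins: read the wrist's pose just before it. camera_info takes no time and is no camera call.
- bot.hand_in(): hands the job in; it is judged then, once.
The state is a dict: "time": time; "joints": joint angles; "joint_vel": joint speeds; "effort": joint torques, N m; "ee_pos": TCP position; "tcp_rot": TCP orientation; "ft_force": force on the tool from outside, world axes, zero at the start; "wrist_torque": the same for the moment, N m; "width": opening from 0.0 (shut) to 1.0 (fully open); "grip_force": force on a finger pad.
Only numpy, scipy, OpenCV 4.12 (cv2) and the standard library are available. Lean on these libraries where they do the work, as an engineer would, in place of code of your own. Each camera call takes 0.05 s, during which the arm holds its last target. There are 200 camera calls.

## Working session

There is one attempt and no reset: what is moved stays moved. The work goes in short steps, Python scripts to look and compute and a tool call to move; the robot and the scene stay as the last step left them, time stands still between calls to the robot, and variables do not carry over. Pictures are saved under pics/ and viewed, at most 14 in all, crops included, and the job is handed in when it is done.

Besides the shell and the picture viewer there is one more tool, called after "Call:" as a command line: name --pt "numbers of a row" for each row, then --argument value for the rest. apply_moves: Moves the arm, as the interface text tells. Its arguments: {"type":"object","properties":{"gripper":{"type":"array"},"dp":{"type":"array"},"spin":{"type":"array"},"squeeze":{"type":"number"}},"required":["gripper","dp","spin"]}

```bash
mkdir -p pics; ls
python3 - <<'E'
from bench import readout,cams
import cv2
s=readout.get_state();print(s['time'],s['ee_pos'],s['tcp_rot'],s['width'])
for n in ['top','side','wrist']:
    i=cams.camera_info(n);print(n,i)
    cv2.imwrite(f'pics/{n}0.png',cams.capture(n)[:,:,::-1])
E
```

```text
pics
0.0 [0.18618717 0.57005899 0.24725968] [[ 9.50559700e-01 -3.10541637e-01 -3.86189121e-04]
 [-3.10541823e-01 -9.50558067e-01 -1.77131064e-03]
 [ 1.82970522e-04  1.80366438e-03 -9.99998357e-01]] 1.0017436679384057
top {'intrinsics': array([[501.44786261,   0.        , 310.97465224],
       [  0.        , 501.44786261, 235.95762112],
       [  0.        ,   0.        ,   1.        ]]), 'dist_coeffs': array([-0.03841974,  0.        ,  0.        ,  0.        ,  0.        ]), 'xyz': array([0.32508096, 0.05703977, 1.12752005]), 'orientation': array([[-0.00533102, -0.98865532,  0.15010743],
       [-0.99997591,  0.00460317, -0.00519593],
       [ 0.00444602, -0.15013151, -0.98865604]])}
side {'intrinsics': array([[476.62588138,   0.        , 321.36390369],
       [  0.        , 476.62588138, 238.45645926],
       [  0.        ,   0.        ,   1.        ]]), 'dist_coeffs': array([-0.00952024,  0.        ,  0.        ,  0.        ,  0.        ]), 'xyz': array([ 0.38299631, -0.86197854,  0.61922303]), 'orientation': array([[ 0.99198097, -0.06784783,  0.10663222],
       [-0.12603303, -0.46789762,  0.87474996],
       [-0.00945693, -0.8811745 , -0.4726966 ]])}
wrist {'intrinsics': array([[406.71868734,   0.        , 327.2420335 ],
       [  0.        , 406.71868734, 234.4987824 ],
       [  0.        ,   0.        ,   1.        ]]), 'dist_coeffs': array([-0.04831353,  0.        ,  0.        ,  0.        ,  0.        ]), 'tool_from_camera': array([[ 3.49092120e-04, -9.51688617e-01, -3.07064575e-01,
         7.84590995e-02],
       [ 9.99999901e-01,  4.16545472e-04, -1.54135326e-04,
         5.87279199e-04],
       [ 2.74595194e-04, -3.07064491e-01,  9.51688669e-01,
        -1.25066366e-01],
       [ 0.00000000e+00,  0.00000000e+00,  0.00000000e+00,
         1.00000000e+00]])}
```

View pics/top0.png

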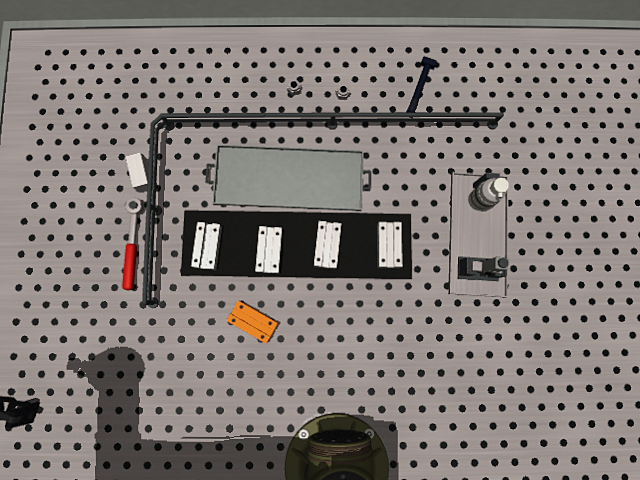

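View pics/side0.png

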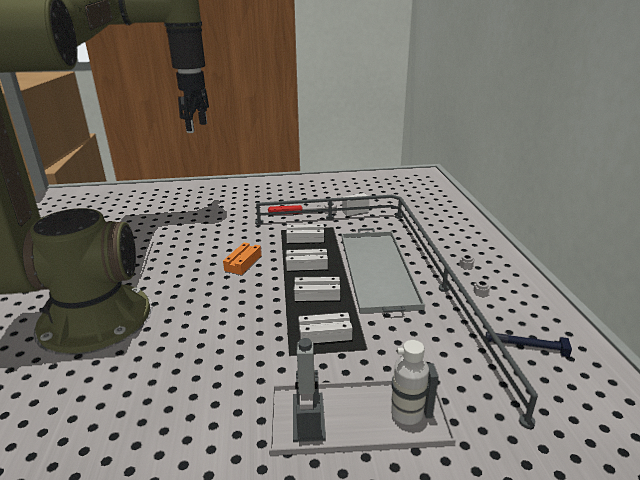

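```bash
cat > h.py <<'E'
import numpy as np,cv2
from bench import readout,cams,bot
def ray(n,p,s=None):
    i=cams.camera_info(n)
    q=cv2.undistortPoints(np.array(p,float).reshape(-1,1,2),i['intrinsics'],i['dist_coeffs']).reshape(-1,2)
    d=np.c_[q,np.ones(len(q))]
    if n=='wrist':
        s=s or readout.get_state();T=i['tool_from_camera'];R=s['tcp_rot']
        return s['ee_pos']+R@T[:3,3],d@(R@T[:3,:3]).T
    return i['xyz'],d@i['orientation'].T
def plane(n,p,z,s=None):
    o,d=ray(n,p,s);return o+d*((z-o[2])/d[:,2])[:,None]
def proj(n,P,s=None):
    i=cams.camera_info(n)
    if n=='wrist':
        s=s or readout.get_state();T=i['tool_from_camera'];R=s['tcp_rot']@T[:3,:3];o=s['ee_pos']+s['tcp_rot']@T[:3,3]
    else:R,o=i['orientation'],i['xyz']
    return cv2.projectPoints((np.atleast_2d(P)-o)@R,np.zeros(3),np.zeros(3),i['intrinsics'],i['dist_coeffs'])[0].reshape(-1,2)
def shot(n,f):
    s=readout.get_state();im=cams.capture(n)[:,:,::-1].copy();cv2.imwrite(f'pics/{f}.png',im);return im,s
def go(P,yaw=None,s=None):
    "dp (in units) to P from measured pose, in tool axes; spin units to make tool x at world yaw"
    s=s or readout.get_state();R=s['tcp_rot']
    d=R.T@(np.array(P)-s['ee_pos'])/.04
    y=np.arctan2(R[1,0],R[0,0]);print('t',round(s['time'],2),'pos',s['ee_pos'].round(4),'yaw',round(y,4),'f',np.round(s['ft_force'],1),'w',round(s['width'],3),'dp',d.round(2),'spin',None if yaw is None else round(-(yaw-y)/.1,2))
E
python3 - <<'E'
from h import *
im=cv2.imread('pics/top0.png')
m=(im.min(2)>200).astype('uint8')
m[:, :170]=0; m[:200]=0;m[290:]=0;m[:,420:]=0
m=cv2.morphologyEx(m,cv2.MORPH_CLOSE,np.ones((7,7)))
for c in cv2.findContours(m,0,2)[0]:
    if cv2.contourArea(c)<300: continue
    b=cv2.boxPoints(cv2.minAreaRect(c));w=plane('top',b,.033)
    c=w.mean(0);e=sorted([(np.linalg.norm(w[i]-w[i-1]),i) for i in range(4)]);v=w[e[3][1]]-w[e[3][1]-1];v*=np.sign(v[0])
    print('keeper',c.round(4),'yaw',np.arctan2(v[1],v[0]).round(3),[round(x[0],3) for x in e])
print('knob',plane('top',[[501,264]],.159),'cap',plane('top',[[501,185]],.142))
print('tray',plane('top',[[217,147],[363,152],[361,210],[213,205]],.015))
print('pan',plane('top',[[451,174],[507,176],[506,297],[449,293]],.012))
big=cv2.resize(im[165:305,430:530],None,fx=4,fy=4,interpolation=2)
s=cv2.resize(cv2.imread('pics/side0.png')[325:460,260:460],None,fx=3,fy=3,interpolation=2)
out=np.zeros((560,1000,3),'uint8');out[:560,:400]=big;out[:405,400:]=s
cv2.imwrite('pics/c1.png',cv2.resize(out,(800,448)))
E
```

```text
keeper [0.4631 0.1455 0.033 ] yaw -0.072 [np.float64(0.047), np.float64(0.048), np.float64(0.098), np.float64(0.098)]
keeper [ 0.4728 -0.123   0.033 ] yaw -0.032 [np.float64(0.048), np.float64(0.049), np.float64(0.093), np.float64(0.094)]
keeper [0.4724 0.2843 0.033 ] yaw -0.112 [np.float64(0.049), np.float64(0.049), np.float64(0.099), np.float64(0.099)]
keeper [0.4732 0.0158 0.033 ] yaw -0.111 [np.float64(0.047), np.float64(0.047), np.float64(0.098), np.float64(0.098)]
knob [[ 0.41505355 -0.31858758  0.159     ]] cap [[ 0.57779534 -0.33539066  0.142     ]]
tray [[ 0.70287781  0.26719454  0.015     ]
 [ 0.6893658  -0.0698876   0.015     ]
 [ 0.55290785 -0.06238055  0.015     ]
 [ 0.56601332  0.27292302  0.015     ]]
pan [[ 0.63736839 -0.27229128  0.012     ]
 [ 0.6325005  -0.40262058  0.012     ]
 [ 0.35491476 -0.38245858  0.012     ]
 [ 0.36481612 -0.25484727  0.012     ]]
```

View pics/c1.png

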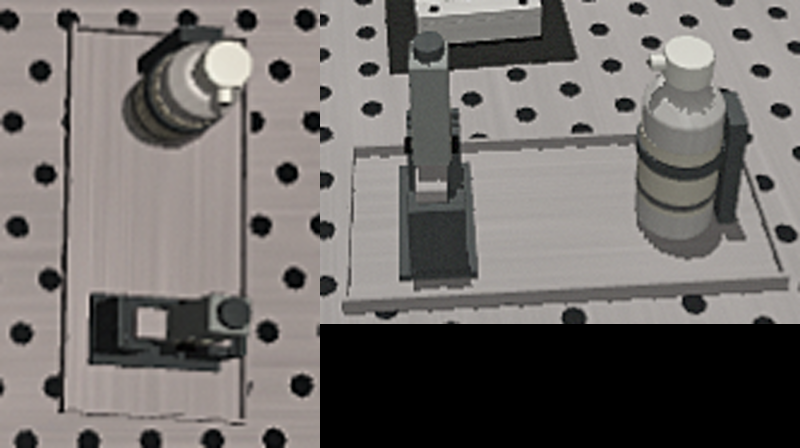

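Call:
apply_moves --gripper '[0,0,0,0,0,0,0,0,0,0]' --pt "0 0 0" --pt "0 0 0" --pt "0 0 0" --pt "0.5 1 0" --pt "0.5 1 0" --pt "0.5 1 0" --pt "0.5 1 0" --pt "0.5 1 0" --pt "0.5 1 0" --pt "0.5 1 0" --spin '[-0.8,-0.8,-0.9,0,0,0,0,0,0,0]' --squeeze 40

```text
time: 1.4
ee_pos: [0.3078, 0.2803, 0.2482]
tcp_rot: [[0.998, -0.065, -0.0], [-0.065, -0.998, 0.0], [-0.0, -0.0, -1.0]]
ft_force: [1.2, 0.8, 0.6]
width: -0.005
grip_force: 0.0
```

Call:
apply_moves --gripper '[0,0,0,0,0,0,0,0,0,0]' --pt "0.5 1 0" --pt "0.5 1 0" --pt "0.5 1 0" --pt "0.5 1 0" --pt "0.5 1 0" --pt "0.5 1 0" --pt "0.5 1 0" --pt "0.5 1 0" --pt "0.5 1 0" --pt "0.5 1 0" --spin '[0,0,0,0,0,0,0,0,0,0]'

```text
time: 2.65
ee_pos: [0.4811, -0.1321, 0.2481]
tcp_rot: [[0.998, -0.066, -0.0], [-0.066, -0.998, 0.0], [-0.0, -0.0, -1.0]]
ft_force: [0.4, 1.4, -0.1]
width: -0.002
grip_force: 0.0
```

Call:
apply_moves --gripper '[0,0,0,0,0,0,0,0,0]' --pt "0.5 1 0" --pt "0.5 1 0" --pt "0.5 1 0" --pt "0.5 1 0" --pt "0.4 0.9 0" --pt "0.2 0 0" --pt "0.2 0 0.3" --pt "0 0 0" --pt "0 0 0" --spin '[0,0,0,0,0,0,0,0,0]'

```text
time: 3.78
ee_pos: [0.5797, -0.3328, 0.2366]
tcp_rot: [[0.998, -0.065, 0.0], [-0.065, -0.998, -0.0], [0.0, 0.0, -1.0]]
ft_force: [0.1, -0.3, 0.8]
width: 0.001
grip_force: 0.0
```

Run:
```python
from h import *
go([.577,-.335,.2],-.068)
im,s=shot('wrist','w1')
print(s['joints'].round(2) if hasattr(s['joints'],'round') else s['joints'], proj('wrist',[[.577,-.335,.142]],s))
```

```text
t 3.77 pos [ 0.5797 -0.3328  0.2366] yaw -0.0647 f [ 0.1 -0.3  0.8] w 0.001 dp [-0.06  0.06  0.92] spin 0.03
[-0.22  0.22  0.26  0.   -1.61  1.73] [[330.56532051 251.12816766]]
```

View pics/w1.png

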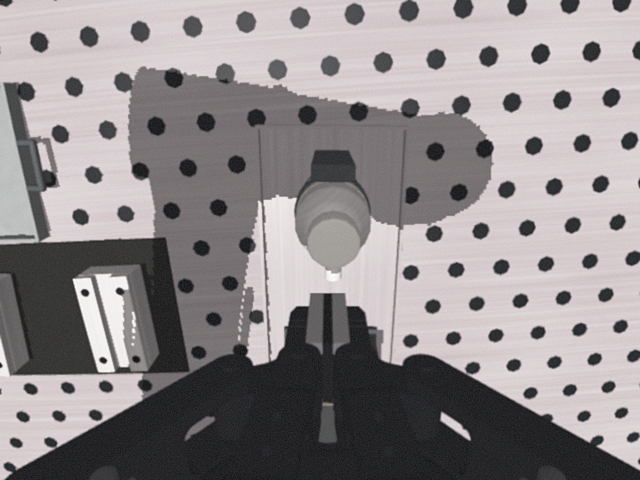

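Call:
apply_moves --gripper '[0,0,0,0,0,0,0,0,0]' --pt "-0.05 0 0.6" --pt "0 0 0.6" --pt "0 0 0.5" --pt "0 0 0.15" --pt "0 0 0.1" --pt "0 0 0.1" --pt "0 0 0.06" --pt "0 0 0" --pt "0 0 0" --spin '[0,0,0,0,0,0,0,0,0]'

```text
time: 4.95
ee_pos: [0.5779, -0.3336, 0.1547]
tcp_rot: [[0.998, -0.065, 0.002], [-0.065, -0.998, -0.001], [0.002, 0.001, -1.0]]
ft_force: [-3.7, 3.5, 7.0]
width: 0.002
grip_force: 3.8
```

Call:
apply_moves --gripper '[0,0,0,0,0]' --pt "0 0 0.06" --pt "0 0 0.05" --pt "0 0 0.02" --pt "0 0 0" --pt "0 0 0" --spin '[0,0,0,0,0]'

```text
time: 5.58
ee_pos: [0.578, -0.3337, 0.153]
tcp_rot: [[0.998, -0.065, 0.004], [-0.065, -0.998, -0.003], [0.004, 0.003, -1.0]]
ft_force: [-9.3, 8.5, 19.5]
width: 0.001
grip_force: 9.5
```

Call:
apply_moves --gripper '[0,0,0,100,100,100,100,100]' --pt "0 0 -0.6" --pt "0 0 -1" --pt "0 0 -0.6" --pt "-1 0 0" --pt "-1 0 0" --pt "-1 0 0" --pt "-1 0 0" --pt "0 0 0" --spin '[0,0,0,0,0,0,0,0]'

```text
time: 6.58
ee_pos: [0.4167, -0.3232, 0.2367]
tcp_rot: [[0.998, -0.067, 0.004], [-0.067, -0.998, -0.002], [0.004, 0.001, -1.0]]
ft_force: [1.1, -0.1, 0.5]
width: 0.996
grip_force: 0.0
```

Run:
```python
from h import *
p=plane('top',[[502.5,262.2]],.159)[0];print(p)
go([.417,-.322,.12],-.068)
im,s=shot('wrist','w2')
print(proj('wrist',[p,[.417,-.322,.159]],s))
```

```text
[ 0.41855896 -0.32176997  0.159     ]
t 6.58 pos [ 0.4167 -0.3232  0.2367] yaw -0.0669 f [ 1.1 -0.1  0.5] w 0.996 dp [-0.01 -0.03  2.92] spin 0.01
[[323.21492155 254.98903956]
 [323.84776554 257.69317584]]
```

View pics/w2.png

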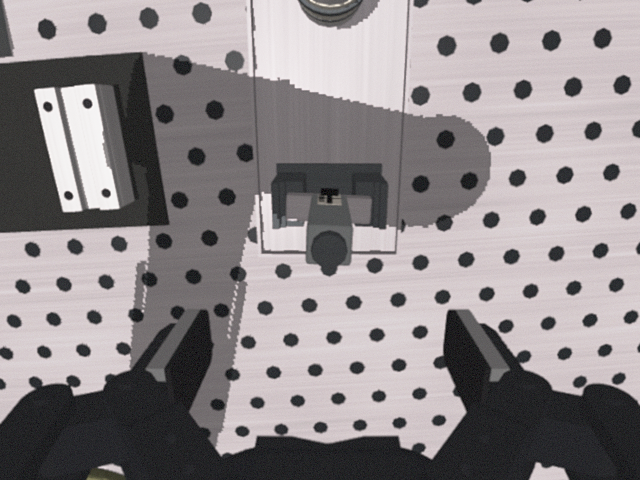

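Call:
apply_moves --gripper '[100,100,100,100,0,0,0,0,0,0]' --pt "0.08 0.02 0.8" --pt "0 0 0.8" --pt "0 0 0.8" --pt "0 0 0.52" --pt "0 0 0" --pt "0 0 0" --pt "0 0 0" --pt "0 0 0" --pt "0 0 0" --pt "0 0 0" --spin '[0,0,0,0,0,0,0,0,0,0]' --squeeze 70

```text
time: 7.88
ee_pos: [0.4219, -0.3242, 0.1194]
tcp_rot: [[0.998, -0.066, 0.002], [-0.066, -0.998, -0.001], [0.002, 0.001, -1.0]]
ft_force: [0.1, 0.2, 5.7]
width: 0.296
grip_force: 68.9
```

Call:
apply_moves --gripper '[0,0,0,0,0,0,0,0,0,0]' --pt "0 0 -0.5" --pt "0 0 -0.75" --pt "0 0 -0.75" --pt "0 -1 0" --pt "0 -1 0" --pt "0 -1 0" --pt "0 -1 0" --pt "0 -1 0" --pt "0 -1 0" --pt "0 -1 0" --spin '[0,0,0,0,0,0,0,0,0,0]'

```text
time: 9.12
ee_pos: [0.4389, -0.0431, 0.1967]
tcp_rot: [[0.998, -0.066, -0.002], [-0.066, -0.998, 0.0], [-0.002, -0.0, -1.0]]
ft_force: [0.6, 0.9, -2.2]
width: 0.298
grip_force: 69.1
```

Call:
apply_moves --gripper '[0,0,0,0,0,0,0,0,0,0]' --pt "0 -1 0" --pt "0 -1 0" --pt "0 -1 0" --pt "0 -1 0" --pt "0 -1 0" --pt "0 -1 0" --pt "0 -1 0" --pt "0 -0.9 0" --pt "0 -0.35 0" --pt "0 0 0" --spin '[0,0,0,0,0,0,0,0,0,0]'

```text
time: 10.38
ee_pos: [0.4609, 0.2849, 0.1966]
tcp_rot: [[0.998, -0.065, -0.002], [-0.065, -0.998, -0.002], [-0.002, 0.002, -1.0]]
ft_force: [0.7, 0.1, -3.5]
width: 0.296
grip_force: 69.2
```

Run:
```python
from h import *
go([.4724,.2843,.12],-.112)
im,s=shot('wrist','w3')
a=np.array([np.cos(-.112),np.sin(-.112)]);b=np.array([-a[1],a[0]])
for u in(-.05,.05):
  for v in(-.025,.025): print(proj('wrist',[[*(np.array([.4724,.2843])+u*a+v*b),.033]],s).round())
```

```text
t 10.38 pos [0.4609 0.2849 0.1966] yaw -0.065 f [ 0.7  0.1 -3.5] w 0.296 dp [ 0.29 -0.01  1.91] spin 0.47
[[356. 265.]]
[[290. 262.]]
[[365. 131.]]
[[293. 127.]]
```

View pics/w3.png

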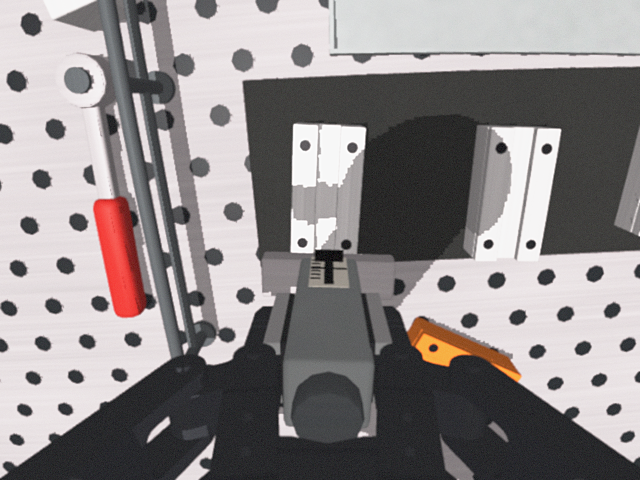

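Call:
apply_moves --gripper '[0,0,0,0,0,0,0,0]' --pt "0.3 0 0" --pt "0 0 0.6" --pt "0 0 0.6" --pt "0 0 0.5" --pt "0 0 0.3" --pt "0 0 0.2" --pt "0 0 0.1" --pt "0 0 0" --spin '[0.47,0,0,0,0,0,0,0]'

```text
time: 11.42
ee_pos: [0.4734, 0.2841, 0.1062]
tcp_rot: [[0.994, -0.112, 0.0], [-0.112, -0.994, 0.0], [0.0, -0.0, -1.0]]
ft_force: [0.2, 0.3, -4.0]
width: 0.297
grip_force: 69.4
```

Call:
apply_moves --gripper '[0,0,0,0,0,0]' --pt "0 0 0.1" --pt "0 0 0.1" --pt "0 0 0.05" --pt "0 0 0.05" --pt "0 0 0.03" --pt "0 0 0" --spin '[0,0,0,0,0,0]'

```text
time: 12.18
ee_pos: [0.4743, 0.2845, 0.0973]
tcp_rot: [[0.994, -0.112, 0.004], [-0.112, -0.994, 0.002], [0.004, -0.002, -1.0]]
ft_force: [-7.4, -3.6, 18.2]
width: 0.296
grip_force: 71.3
```

Call:
apply_moves --gripper '[0,0,0,0]' --pt "0 0 -0.02" --pt "0 0 0" --pt "0 0 0" --pt "0 0 0" --spin '[0,0,0,0]'

```text
time: 12.68
ee_pos: [0.4742, 0.2845, 0.0973]
tcp_rot: [[0.994, -0.112, 0.003], [-0.112, -0.994, 0.002], [0.003, -0.002, -1.0]]
ft_force: [-6.1, -2.6, 14.8]
width: 0.296
grip_force: 70.8
```

Run:
```python
from h import *
im,s=shot('wrist','w4');print(s['ft_force'],s['ee_pos'])
cv2.imwrite('pics/w4c.png',cv2.resize(im[180:360,240:420],None,fx=3,fy=3,interpolation=2))
```

```text
[-6.05075259 -2.6181058  14.82789945] [0.47420446 0.28447509 0.09732546]
```

View pics/w4c.png

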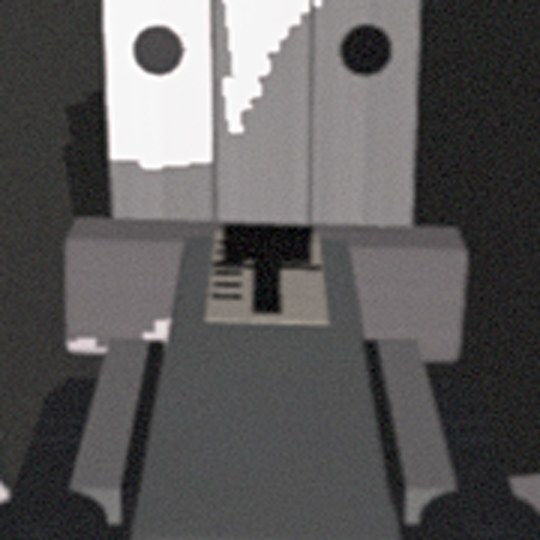

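Run:
```python
from h import *
a=cv2.imread('pics/w3.png')[235:305,290:370];b=cv2.imread('pics/w4.png')[235:305,290:370]
cv2.imwrite('pics/c2.png',cv2.resize(np.hstack([a,b]),None,fx=5,fy=5,interpolation=2))
```

```text
(no output)
```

View pics/c2.png

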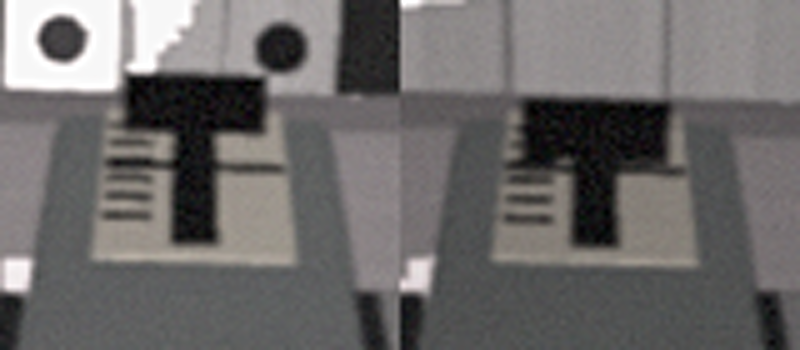

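Call:
apply_moves --gripper '[0,0,0,0,0,0,0,0,0,0]' --pt "0 0 -0.4" --pt "0 0 -1" --pt "0 0 -0.8" --pt "0 0 0" --pt "0 0.5 0" --pt "0 1 0" --pt "0 1 0" --pt "0 0.7 0" --pt "0 0.28 0" --pt "0 0 0" --spin '[0,0,0,-0.4,0,0,0,0,0,0]'

```text
time: 13.98
ee_pos: [0.463, 0.1445, 0.1813]
tcp_rot: [[0.997, -0.074, -0.0], [-0.074, -0.997, -0.0], [-0.0, 0.0, -1.0]]
ft_force: [-0.5, -0.1, -1.9]
width: 0.296
grip_force: 69.2
```

```bash
cat > kp.py <<'E'
from h import *
def check(c,yaw,f):
    im,s=shot('wrist',f);g=cv2.GaussianBlur(im,(3,3),0).min(2)
    a=np.array([np.cos(yaw),np.sin(yaw)]);b=np.array([-a[1],a[0]]);v=np.linspace(-.05,.05,201)
    for u in(.015,.025,.035,.045):
        P=np.c_[np.array(c)+u*a+v[:,None]*b,np.full(201,.033)]
        q=proj('wrist',P,s).round().astype(int);ok=(q[:,0]>=0)&(q[:,0]<640)&(q[:,1]>=0)&(q[:,1]<480)
        l=np.where(ok,g[q[:,1].clip(0,479),q[:,0].clip(0,639)],0)
        w=np.where(l>90)[0];j=np.split(w,np.where(np.diff(w)>3)[0]+1)
        print(u,[(round(v[k[0]]*1e3,1),round(v[k[-1]]*1e3,1)) for k in j if len(k)>4])
    go([*c,.12],yaw,s)
E
python3 -c "
from kp import *
check((.4631,.1455),-.072,'w5')"
```

```text
0.015 [(np.float64(-25.5), np.float64(24.0))]
0.025 [(np.float64(-25.5), np.float64(24.5))]
0.035 [(np.float64(-25.0), np.float64(-20.0)), (np.float64(-14.5), np.float64(14.0)), (np.float64(17.5), np.float64(25.0))]
0.045 [(np.float64(-25.5), np.float64(24.5))]
t 13.97 pos [0.463  0.1445 0.1813] yaw -0.0742 f [-0.5 -0.1 -1.9] w 0.296 dp [ 0.   -0.03  1.53] spin -0.02
```

Call:
apply_moves --gripper '[0,0,0,0,0,0,0,0,0,0]' --pt "0 -0.02 0.6" --pt "0 0 0.6" --pt "0 0 0.4" --pt "0 0 0.15" --pt "0 0 0.15" --pt "0 0 0.1" --pt "0 0 0.1" --pt "0 0 0.06" --pt "0 0 0.04" --pt "0 0 0" --spin '[0,0,0,0,0,0,0,0,0,0]'

```text
time: 15.28
ee_pos: [0.4646, 0.1461, 0.0972]
tcp_rot: [[0.997, -0.072, 0.004], [-0.072, -0.997, 0.001], [0.004, -0.001, -1.0]]
ft_force: [-7.1, -2.6, 16.0]
width: 0.293
grip_force: 68.6
```

Call:
apply_moves --gripper '[0,0,0,0]' --pt "0 0 0" --pt "0 0 0" --pt "0 0 0" --pt "0 0 0" --spin '[0,0,0,0]'

```text
time: 15.78
ee_pos: [0.4646, 0.1461, 0.0972]
tcp_rot: [[0.997, -0.072, 0.004], [-0.072, -0.997, 0.001], [0.004, -0.001, -1.0]]
ft_force: [-6.9, -1.6, 16.5]
width: 0.295
grip_force: 68.6
```

Run:
```python
from h import *
im,s=shot('wrist','w6');print(s['ft_force'],s['ee_pos'])
a=cv2.imread('pics/w4.png')[235:305,290:370];b=im[235:305,290:370]
cv2.imwrite('pics/c3.png',cv2.resize(np.hstack([a,b]),None,fx=5,fy=5,interpolation=2))
```

```text
[-6.86647134 -1.64747323 16.49085929] [0.46455526 0.14609073 0.09723973]
```

View pics/c3.png

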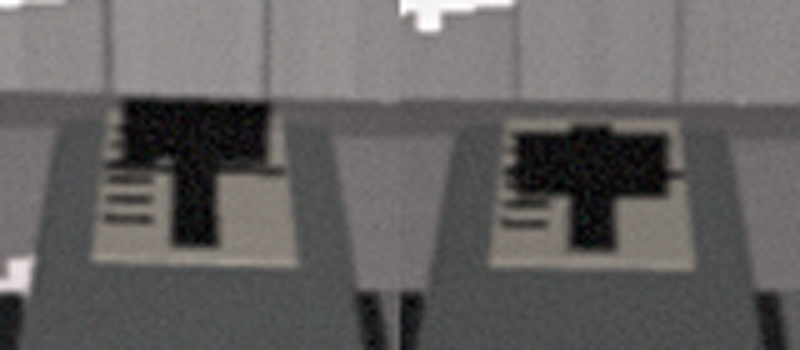

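Run:
```python
from h import *
s=readout.get_state()
for x in(.012,.016):
  for h in(18,24,27,30): print(x,h,proj('wrist',[s['ee_pos']+s['tcp_rot']@np.array([x,0,.0644-h/1000])],s)[0].round(1))
```

```text
0.012 18 [326.1 257.7]
0.012 24 [326.1 262.7]
0.012 27 [326.1 265.3]
0.012 30 [326.1 267.9]
0.016 18 [326.1 249.4]
0.016 24 [326.1 254.1]
0.016 27 [326.1 256.6]
0.016 30 [326.1 259.1]
```

Call:
apply_moves --gripper '[0,0,0,0,0,0,0,0,0,0]' --pt "0 0 -0.4" --pt "0 0 -1" --pt "0 0 -0.8" --pt "0 0 0" --pt "0 0.5 0" --pt "0 1 0" --pt "0 1 0" --pt "0 0.5 0" --pt "0 0.23 0" --pt "0 0 0" --spin '[0,0,0,0.4,0,0,0,0,0,0]'

```text
time: 17.08
ee_pos: [0.4486, 0.0172, 0.1812]
tcp_rot: [[0.994, -0.113, -0.0], [-0.113, -0.994, 0.0], [-0.0, 0.0, -1.0]]
ft_force: [-0.3, 1.5, -3.2]
width: 0.293
grip_force: 69.2
```

```bash
python3 -c "
from kp import *
check((.4732,.0158),-.111,'w7')"
```

```text
0.015 [(np.float64(-25.5), np.float64(24.5))]
0.025 [(np.float64(-25.0), np.float64(25.0))]
0.035 [(np.float64(-26.0), np.float64(24.5))]
0.045 [(np.float64(-26.0), np.float64(24.0))]
t 17.07 pos [0.4486 0.0172 0.1812] yaw -0.1136 f [-0.3  1.5 -3.2] w 0.293 dp [ 0.62 -0.04  1.53] spin -0.03
```

Call:
apply_moves --gripper '[0,0,0,0,0,0,0,0,0,0]' --pt "0.6 -0.02 0.5" --pt "0 0 0.6" --pt "0 0 0.5" --pt "0 0 0.15" --pt "0 0 0.15" --pt "0 0 0.1" --pt "0 0 0.1" --pt "0 0 0.06" --pt "0 0 0.03" --pt "0 0 0" --spin '[0,0,0,0,0,0,0,0,0,0]'

```text
time: 18.38
ee_pos: [0.4735, 0.0158, 0.0972]
tcp_rot: [[0.994, -0.112, 0.003], [-0.112, -0.994, 0.0], [0.003, -0.0, -1.0]]
ft_force: [-8.7, 2.2, 15.1]
width: 0.294
grip_force: 71.1
```

Call:
apply_moves --gripper '[0,0,0,0]' --pt "0 0 0" --pt "0 0 0" --pt "0 0 0" --pt "0 0 0" --spin '[0,0,0,0]'

```text
time: 18.88
ee_pos: [0.4736, 0.0158, 0.0972]
tcp_rot: [[0.994, -0.112, 0.003], [-0.112, -0.994, 0.0], [0.003, -0.0, -1.0]]
ft_force: [-7.9, 2.9, 15.3]
width: 0.293
grip_force: 71.1
```

Run:
```python
from h import *
im,s=shot('wrist','w8');print(s['ft_force'],s['ee_pos'])
for f in('w4','w6','w8'):
    g=cv2.imread(f'pics/{f}.png').min(2);print(f,g[250:286,318].tolist(),g[250:286,341].tolist())
```

```text
[-7.85134131  2.85476115 15.33802082] [0.47355249 0.01578983 0.09724752]
w4 [147, 144, 146, 128, 76, 30, 6, 22, 14, 23, 16, 9, 14, 8, 8, 9, 13, 9, 44, 69, 64, 65, 118, 112, 59, 66, 117, 109, 56, 65, 111, 126, 120, 122, 117, 125] [138, 138, 138, 138, 118, 61, 6, 6, 19, 4, 13, 14, 3, 15, 17, 11, 25, 44, 59, 58, 105, 119, 123, 119, 122, 119, 120, 119, 118, 120, 121, 121, 120, 118, 125, 120]
w6 [132, 137, 132, 134, 131, 95, 84, 88, 102, 112, 111, 65, 18, 14, 20, 19, 18, 15, 13, 25, 7, 6, 6, 41, 56, 46, 69, 109, 109, 59, 75, 114, 120, 112, 116, 115] [134, 131, 133, 134, 134, 108, 87, 78, 92, 112, 114, 82, 26, 0, 6, 18, 14, 12, 5, 10, 13, 13, 0, 18, 67, 109, 116, 116, 119, 115, 115, 115, 114, 119, 117, 115]
w8 [133, 131, 129, 136, 132, 131, 95, 79, 89, 99, 64, 25, 13, 15, 10, 11, 17, 10, 18, 13, 15, 8, 26, 75, 108, 86, 66, 89, 112, 84, 61, 92, 113, 117, 113, 115] [137, 133, 136, 131, 138, 132, 94, 81, 87, 91, 71, 33, 7, 10, 3, 11, 21, 31, 12, 22, 0, 11, 32, 79, 113, 118, 117, 119, 116, 118, 115, 115, 124, 114, 118, 117]
```

Call:
apply_moves --gripper '[0,0,0,0,0,0,0,0,0,0]' --pt "0 0 -0.4" --pt "0 0 -1" --pt "0 0 -0.8" --pt "0 0 0" --pt "0.09 0.5 0" --pt "0 1 0" --pt "0 1 0" --pt "0 0.7 0" --pt "0 0.27 0" --pt "0 0 0" --spin '[0,0,0,-0.8,0,0,0,0,0,0]'

```text
time: 20.18
ee_pos: [0.4717, -0.1234, 0.1817]
tcp_rot: [[0.999, -0.034, -0.0], [-0.034, -0.999, 0.0], [-0.0, -0.0, -1.0]]
ft_force: [-0.9, 0.4, -2.3]
width: 0.293
grip_force: 69.4
```

```bash
python3 -c "
from kp import *
check((.4728,-.123),-.032,'w9')"
```

```text
0.015 [(np.float64(-50.0), np.float64(-48.0)), (np.float64(-25.5), np.float64(24.0))]
0.025 [(np.float64(-25.5), np.float64(24.5))]
0.035 [(np.float64(-50.0), np.float64(-48.0)), (np.float64(-25.0), np.float64(-18.0)), (np.float64(-14.5), np.float64(13.5)), (np.float64(19.5), np.float64(25.0))]
0.045 [(np.float64(-50.0), np.float64(-48.0)), (np.float64(-25.0), np.float64(26.0))]
t 20.18 pos [ 0.4717 -0.1234  0.1817] yaw -0.0341 f [-0.9  0.4 -2.3] w 0.293 dp [ 0.03 -0.01  1.54] spin -0.02
```

Call:
apply_moves --gripper '[0,0,0,0,0,0,0,0,0,0]' --pt "0 0 0.5" --pt "0 0 0.6" --pt "0 0 0.5" --pt "0 0 0.15" --pt "0 0 0.15" --pt "0 0 0.1" --pt "0 0 0.1" --pt "0 0 0.07" --pt "0 0 0.04" --pt "0 0 0" --spin '[0,0,0,0,0,0,0,0,0,0]'

```text
time: 21.48
ee_pos: [0.4722, -0.1232, 0.0972]
tcp_rot: [[0.999, -0.032, 0.002], [-0.032, -0.999, -0.001], [0.002, 0.001, -1.0]]
ft_force: [-11.1, 6.1, 20.9]
width: 0.299
grip_force: 72.5
```

Call:
apply_moves --gripper '[0,0,0,0]' --pt "0 0 0" --pt "0 0 0" --pt "0 0 0" --pt "0 0 0" --spin '[0,0,0,0]'

```text
time: 21.98
ee_pos: [0.4722, -0.1232, 0.0972]
tcp_rot: [[0.999, -0.032, 0.002], [-0.032, -0.999, -0.001], [0.002, 0.001, -1.0]]
ft_force: [-11.4, 5.8, 19.1]
width: 0.299
grip_force: 72.5
```

Run:
```python
from h import *
im,s=shot('wrist','w10');print(s['ft_force'],s['ee_pos'])
for f in('w4','w10'):
    g=cv2.imread(f'pics/{f}.png').min(2);print(f,g[250:286,318].tolist(),g[250:286,341].tolist())
h=[im[235:305,290:370]]+[cv2.imread(f'pics/{f}.png')[235:305,290:370] for f in('w8','w6','w4')]
cv2.imwrite('pics/c4.png',cv2.resize(np.hstack(h[::-1]),None,fx=2.5,fy=2.5,interpolation=2))
```

```text
[-11.4166913    5.81789423  19.14398572] [ 0.47217973 -0.12319208  0.09724839]
w4 [147, 144, 146, 128, 76, 30, 6, 22, 14, 23, 16, 9, 14, 8, 8, 9, 13, 9, 44, 69, 64, 65, 118, 112, 59, 66, 117, 109, 56, 65, 111, 126, 120, 122, 117, 125] [138, 138, 138, 138, 118, 61, 6, 6, 19, 4, 13, 14, 3, 15, 17, 11, 25, 44, 59, 58, 105, 119, 123, 119, 122, 119, 120, 119, 118, 120, 121, 121, 120, 118, 125, 120]
w10 [163, 166, 161, 164, 164, 162, 125, 102, 103, 121, 127, 81, 17, 15, 6, 29, 11, 21, 6, 12, 6, 19, 8, 59, 116, 131, 88, 101, 134, 111, 84, 122, 142, 142, 142, 140] [164, 164, 167, 168, 164, 164, 130, 105, 101, 126, 130, 77, 33, 18, 22, 25, 34, 25, 23, 25, 25, 30, 26, 48, 96, 134, 144, 139, 139, 142, 140, 140, 137, 144, 144, 148]
```

View pics/c4.png

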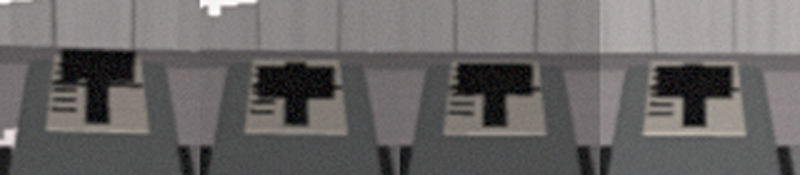

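Call:
apply_moves --gripper '[0,0,0,0,0,0,0,0,0,0]' --pt "0 0 -0.5" --pt "0 0 -1" --pt "0 0 -1" --pt "-0.1 0.8 0" --pt "-0.2 1 0" --pt "-0.2 1 0" --pt "-0.2 1 0" --pt "-0.2 0.9 0" --pt "-0.02 0.4 0" --pt "0 0 0" --spin '[0,0,0.34,0,0,0,0,0,0,0]'

```text
time: 23.28
ee_pos: [0.4213, -0.3249, 0.1929]
tcp_rot: [[0.998, -0.068, -0.0], [-0.068, -0.998, 0.0], [-0.0, -0.0, -1.0]]
ft_force: [-0.5, -0.2, -2.9]
width: 0.3
grip_force: 69.5
```

```bash
python3 -c "
from h import *
go([.4219,-.3242,.1194],-.066)
shot('side','s1')"
```

```text
t 23.27 pos [ 0.4213 -0.3249  0.1929] yaw -0.0685 f [-0.5 -0.2 -2.9] w 0.3 dp [ 0.01 -0.02  1.84] spin -0.03
```

Call:
apply_moves --gripper '[0,0,0,0,0,0,0,0]' --pt "0 -0.02 0.5" --pt "0 0 0.5" --pt "0 0 0.4" --pt "0 0 0.2" --pt "0 0 0.12" --pt "0 0 0.08" --pt "0 0 0.05" --pt "0 0 0" --spin '[0,0,0,0,0,0,0,0]'

```text
time: 24.32
ee_pos: [0.4215, -0.3235, 0.1197]
tcp_rot: [[0.998, -0.067, 0.0], [-0.067, -0.998, -0.0], [0.0, 0.0, -1.0]]
ft_force: [-0.9, 0.4, -3.2]
width: 0.293
grip_force: 69.6
```

Call:
apply_moves --gripper '[0,0,100,100,100,100,100,100]' --pt "0 0 0.03" --pt "0 0 0" --pt "0 0 0" --pt "0 0 0" --pt "0 0 0" --pt "0 0 0" --pt "0 0 -0.5" --pt "0 0 -0.8" --spin '[0,0,0,0,0,0,0,0]'

```text
time: 25.32
ee_pos: [0.4209, -0.3232, 0.1698]
tcp_rot: [[0.998, -0.067, -0.002], [-0.067, -0.998, 0.001], [-0.002, -0.001, -1.0]]
ft_force: [1.2, -0.6, 0.2]
width: 1.0
grip_force: 0.0
```

Call:
apply_moves --gripper '[100,100,0,0,0,0,0,0]' --pt "0 0 -1" --pt "0 0 -0.6" --pt "1 0 0" --pt "1 0 0" --pt "1 0 0" --pt "0.9 0.02 0" --pt "0 0 0" --pt "0 0 0" --spin '[0,0,0,0,0,0,0,0]'

```text
time: 26.32
ee_pos: [0.5768, -0.3347, 0.2341]
tcp_rot: [[0.998, -0.067, -0.001], [-0.067, -0.998, -0.0], [-0.001, 0.0, -1.0]]
ft_force: [-1.1, -0.2, -0.8]
width: -0.002
grip_force: 0.0
```

```bash
python3 -c "
from h import *
go([.578,-.3335,.159],-.066)
im,s=shot('side','s2')
a=cv2.imread('pics/side0.png')
cv2.imwrite('pics/c5.png',cv2.resize(np.hstack([a[200:460,220:420],im[200:460,220:420]]),None,fx=2,fy=2))"
```

```text
t 26.32 pos [ 0.5768 -0.3347  0.2341] yaw -0.0668 f [-1.1 -0.2 -0.8] w -0.002 dp [ 0.03 -0.03  1.88] spin -0.01
```

View pics/c5.png

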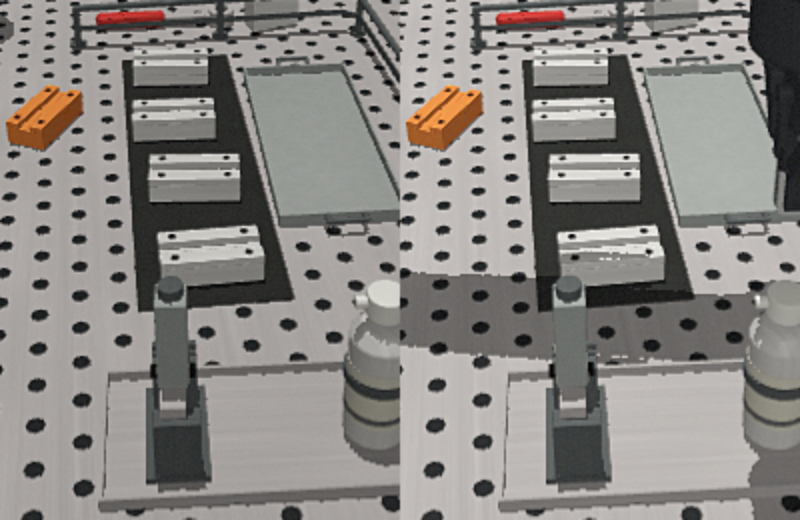

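Call:
apply_moves --gripper '[0,0,0,0,0,0,0,0,0,0]' --pt "0.03 -0.02 0.6" --pt "0 0 0.6" --pt "0 0 0.45" --pt "0 0 0.15" --pt "0 0 0.1" --pt "0 0 0.08" --pt "0 0 0.06" --pt "0 0 0.04" --pt "0 0 0" --pt "0 0 0" --spin '[0,0,0,0,0,0,0,0,0,0]'

```text
time: 27.62
ee_pos: [0.5784, -0.3342, 0.154]
tcp_rot: [[0.998, -0.066, 0.002], [-0.066, -0.998, -0.002], [0.002, 0.001, -1.0]]
ft_force: [-3.3, 3.5, 7.9]
width: -0.002
grip_force: 4.1
```

Call:
apply_moves --gripper '[0,0]' --pt "0 0 0.02" --pt "0 0 0" --spin '[0,0]'

```text
time: 27.88
ee_pos: [0.5784, -0.3342, 0.1534]
tcp_rot: [[0.998, -0.066, 0.002], [-0.066, -0.998, -0.002], [0.002, 0.002, -1.0]]
ft_force: [-3.7, 3.7, 8.8]
width: 0.001
grip_force: 4.4
```

Call:
apply_moves --gripper '[0,0,0,0]' --pt "0 0 0.06" --pt "0 0 0.03" --pt "0 0 0" --pt "0 0 0" --spin '[0,0,0,0]'

```text
time: 28.38
ee_pos: [0.5784, -0.3343, 0.1531]
tcp_rot: [[0.998, -0.066, 0.004], [-0.066, -0.998, -0.003], [0.004, 0.003, -1.0]]
ft_force: [-9.0, 8.3, 20.2]
width: -0.001
grip_force: 9.7
```

Call:
apply_moves --gripper '[0,0,0,100,100,100,100,100,100,100]' --pt "0 0 -0.6" --pt "0 0 -1" --pt "0 0 -0.5" --pt "0 -1 0" --pt "-0.2 -1 0" --pt "-0.3 -1 0" --pt "-0.3 -1 0" --pt "-0.3 -1 0" --pt "-0.3 -1 0" --pt "-0.3 -1 0" --spin '[0,0,0,0,0,0,0,0,0,0]'

```text
time: 29.62
ee_pos: [0.5287, -0.0486, 0.2304]
tcp_rot: [[0.998, -0.067, 0.0], [-0.067, -0.998, 0.0], [0.0, -0.0, -1.0]]
ft_force: [0.3, 0.1, -0.0]
width: 1.004
grip_force: 0.0
```

Call:
apply_moves --gripper '[100,100,100,100,100,100,100,100,100,100]' --pt "-0.3 -1 0" --pt "-0.3 -1 0" --pt "-0.3 -1 0" --pt "-0.3 -1 0" --pt "-0.3 -1 0" --pt "-0.3 -1 0" --pt "-0.1 -1 0" --pt "0 -0.8 0" --pt "0 -0.4 0" --pt "0 0 0" --spin '[0,0,0,0,0,0,0,0,0,0.46]'

```text
time: 30.88
ee_pos: [0.475, 0.2831, 0.23]
tcp_rot: [[0.994, -0.113, -0.001], [-0.113, -0.994, -0.001], [-0.001, 0.001, -1.0]]
ft_force: [0.1, -0.5, -0.4]
width: 0.996
grip_force: 0.0
```

```bash
python3 -c "
from kp import *
check((.4745,.2843),-.112,'w11')
go([.4745,.2843,.026],-.112)
shot('top','t2')
"
```

```text
0.015 [(np.float64(-25.0), np.float64(25.0))]
0.025 [(np.float64(-25.0), np.float64(25.0))]
0.035 [(np.float64(-24.5), np.float64(-20.5)), (np.float64(-13.5), np.float64(14.5)), (np.float64(19.0), np.float64(26.0))]
0.045 [(np.float64(-25.0), np.float64(26.0))]
t 30.88 pos [0.475  0.2831 0.23  ] yaw -0.1129 f [ 0.1 -0.5 -0.4] w 0.996 dp [-0.01 -0.03  2.75] spin -0.01
t 30.93 pos [0.4751 0.2826 0.2302] yaw -0.1156 f [0.  0.3 0.4] w 1.008 dp [-0.02 -0.04  5.11] spin -0.04
```

View pics/w11.png

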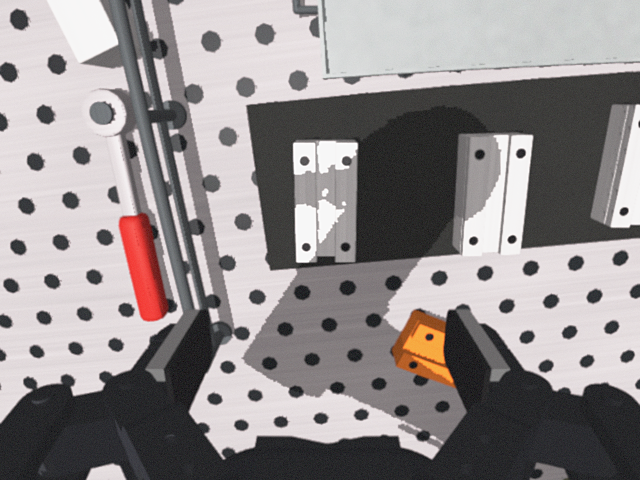

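Call:
apply_moves --gripper '[100,100,100,100,100,100,100,100]' --pt "0 -0.04 0.8" --pt "0 0 0.9" --pt "0 0 0.9" --pt "0 0 0.9" --pt "0 0 0.8" --pt "0 0 0.5" --pt "0 0 0.35" --pt "0 0 0" --spin '[0,0,0,0,0,0,0,0]'

```text
time: 31.98
ee_pos: [0.4751, 0.2833, 0.0239]
tcp_rot: [[0.994, -0.113, -0.001], [-0.113, -0.994, -0.001], [-0.001, 0.001, -1.0]]
ft_force: [-0.2, 0.2, -0.9]
width: 1.003
grip_force: 0.0
```

Call:
apply_moves --gripper '[0,0,0,0,0,0,0,0]' --pt "0 0 0" --pt "0 0 0" --pt "0 0 0" --pt "0 0 0" --pt "0 0 0" --pt "0 0 -0.3" --pt "0 0 -0.6" --pt "0 0 -0.6" --spin '[0,0,0,0,0,0,0,0]' --squeeze 80

```text
time: 32.98
ee_pos: [0.4746, 0.2832, 0.0844]
tcp_rot: [[0.994, -0.113, -0.002], [-0.113, -0.994, -0.002], [-0.002, 0.002, -1.0]]
ft_force: [0.3, 0.3, -2.9]
width: 0.569
grip_force: 84.9
```

Run:
```python
from h import *
s={'ee_pos':np.array([.475,.2831,.23]),'tcp_rot':np.array([[.994,-.113,-.001],[-.113,-.994,-.001],[-.001,.001,-1]])}
print(plane('wrist',[[325,141.5],[324,262.5]],.033,s),plane('wrist',[[325,76]],.015,s))
go([.631,.182,.1],-.04)
```

```text
[[0.52500212 0.27849665 0.033     ]
 [0.42475188 0.29088335 0.033     ]] [[0.57381794 0.27296962 0.015     ]]
t 32.98 pos [0.4746 0.2832 0.0844] yaw -0.113 f [ 0.3  0.3 -2.9] w 0.569 dp [ 4.17  2.07 -0.39] spin -0.73
```

Call:
apply_moves --gripper '[0,0,0,0,0,0,0,0]' --pt "0 0 -0.4" --pt "0.5 0.3 0" --pt "0.8 0.5 0" --pt "0.9 0.6 0" --pt "0.9 0.5 0" --pt "0.7 0.3 0" --pt "0.27 0.17 0" --pt "0 0 0" --spin '[-0.73,0,0,0,0,0,0,0]'

```text
time: 33.98
ee_pos: [0.6339, 0.182, 0.0996]
tcp_rot: [[0.999, -0.041, -0.002], [-0.041, -0.999, -0.001], [-0.002, 0.001, -1.0]]
ft_force: [-0.7, 0.2, -4.1]
width: 0.568
grip_force: 85.0
```

Run:
```python
from h import *
go([.634,.182,.024],-.04)
im,s=shot('side','s3')
im,s=shot('wrist','w12')
g=cv2.imread('pics/w12.png')
c=np.array([.630,.102]);b=np.array([.04,1]);a=np.array([1,-.04])
for u,v in((.07,-.17),(.07,.17),(-.07,-.17)): 
    q=proj('wrist',[[*(c+u*a+v*b),.015]],s)[0];print(q)
```

```text
t 33.98 pos [0.6339 0.182  0.0996] yaw -0.041 f [-0.7  0.2 -4.1] w 0.568 dp [ 0.01 -0.    1.89] spin -0.01
[791.21451705 130.05067173]
[148.92038953 122.65314436]
[718.95422913 354.84819305]
```

View pics/w12.png

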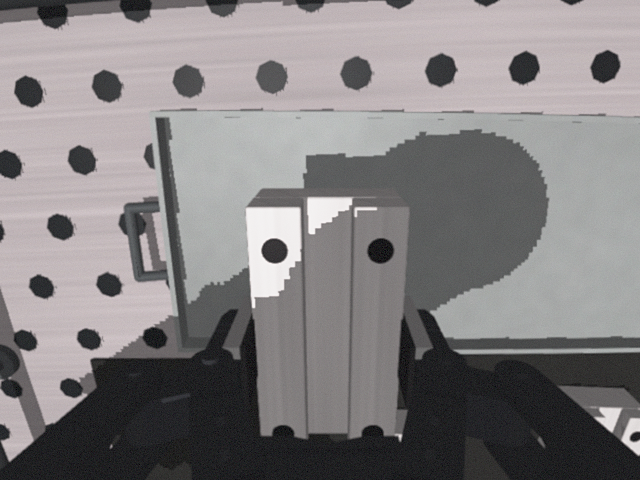

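Call:
apply_moves --gripper '[0,0,0,0,0,0,0]' --pt "0.08 0 0.5" --pt "0 0 0.6" --pt "0 0 0.4" --pt "0 0 0.2" --pt "0 0 0.1" --pt "0 0 0.06" --pt "0 0 0" --spin '[0,0,0,0,0,0,0]'

```text
time: 34.95
ee_pos: [0.6377, 0.1827, 0.0268]
tcp_rot: [[0.999, -0.04, 0.001], [-0.04, -0.999, 0.0], [0.001, -0.0, -1.0]]
ft_force: [0.1, -0.5, -4.1]
width: 0.566
grip_force: 85.1
```

Call:
apply_moves --gripper '[0,0,0]' --pt "0 0 0.04" --pt "0 0 0.03" --pt "0 0 0" --spin '[0,0,0]'

```text
time: 35.33
ee_pos: [0.638, 0.1827, 0.0263]
tcp_rot: [[0.999, -0.039, 0.002], [-0.039, -0.999, 0.0], [0.002, -0.0, -1.0]]
ft_force: [-5.8, -1.2, 6.4]
width: 0.568
grip_force: 86.5
```

Call:
apply_moves --gripper '[100,100,100,100,100,100,100,100]' --pt "0 0 -0.04" --pt "0 0 0" --pt "0 0 0" --pt "0 0 -0.5" --pt "0 0 -1" --pt "0 0 -1" --pt "0 0 -1" --pt "0 0 -1" --spin '[0,0,0,0,0,0,0,0]'

```text
time: 36.33
ee_pos: [0.6375, 0.1824, 0.2084]
tcp_rot: [[0.999, -0.04, 0.002], [-0.04, -0.999, 0.0], [0.002, -0.0, -1.0]]
ft_force: [0.2, -0.0, -0.0]
width: 0.999
grip_force: 0.0
```

Call:
apply_moves --gripper '[100,100,100,100,100,100,100]' --pt "-1 0 0" --pt "-1 0 0" --pt "-1 0 0" --pt "-1 0 0" --pt "-1 0 0" --pt "-1 0 0" --pt "0 0 0" --spin '[0,0,0,0,0,0,0]'

```text
time: 37.2
ee_pos: [0.3965, 0.1924, 0.2077]
tcp_rot: [[0.999, -0.037, 0.003], [-0.037, -0.999, 0.004], [0.003, -0.004, -1.0]]
ft_force: [0.8, -0.2, 0.3]
width: 1.003
grip_force: 0.0
```

Run:
```python
from h import *
im,s=shot('side','s4');t,_=shot('top','t3');w,s=shot('wrist','w13')
out=np.vstack([np.hstack([im[180:480,220:620],t[130:430,150:550]]),np.hstack([cv2.resize(w,(400,300)),np.zeros((300,400,3),'uint8')])])
cv2.imwrite('pics/c6.png',out)
```

```text
(no output)
```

View pics/c6.png

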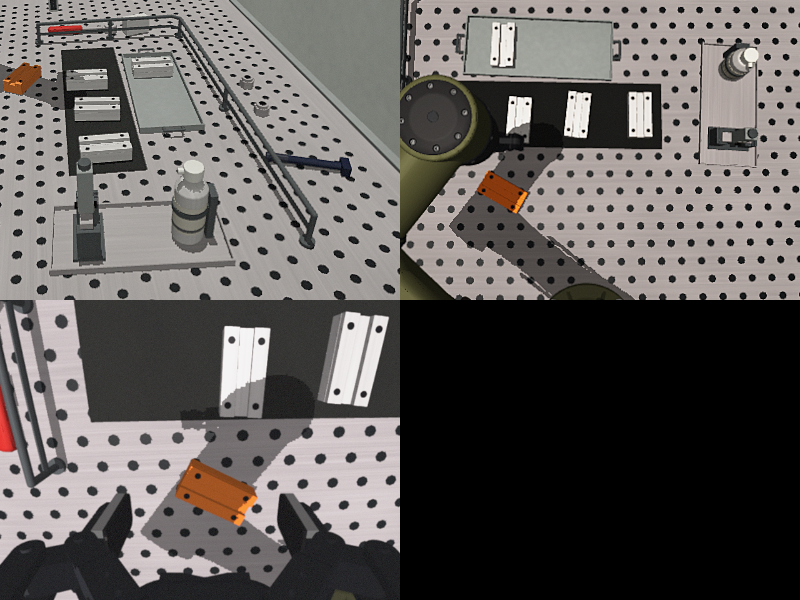

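```bash
python3 -c "
from bench import bot;print(bot.hand_in())"
```

```text
the job is handed in; nothing more can be done
None
```

I handed the job in at about 37 s; the hand-in gave no verdict. All four keepers were gauged: the leftmost read too deep and now lies flat, channel up, in the reject tray, while the other three read good and stay on the mat. The gauge is back upright in its rest, and the cap was pressed fully down both before and after gauging.

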